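# Feel a dropped washer out from under the stone shelf

## Robot

A 6-joint arm with a two-finger parallel gripper is mounted at the origin on the work surface. World frame = base frame: x ahead of the robot, y to its left, z up, the work surface at z = 0. Lengths are in mm, angles in rad, forces in N, time in s.
With the tool pointing down it reaches from about 300 to 775 mm from the base axis. Payload 14.6 kg.
Tool frame: the origin (TCP) lies on the centre line of the jaws, within the pads' length; the fingertips stand 19 mm ahead of it and the grasp point (between the pads) is the TCP (bot.tip_reach is the distance from the TCP to the fingertips, in mm); z points along the fingers, y is the line along which they close (so a half turn about z gives the same grasp; the last joint's range is limited). The gripper opens to 85 mm and grips with 20 to 120 N. Pads are 22 mm wide; open, the fingers measure 114 mm over their backs; the gripper's body (76 mm by 85 mm) begins 54 mm behind the grasp point. The pads swing forward as they close: fully open they stand 13 mm farther back than shut.
Start: joints at [1.218, 0.3, 1.521, -0, 1.321, -0.067], TCP at [155.056, 527.681, 224.381] pointing down, gripper open.
Joint ranges: [-3.03, 3.03], [-0.79, 2.21], [0.23, 2.52], [-1.04, 4.18], [0, 3.07], [-2.55, 2.55]. Speed limits (rad/s): [2.22, 2.22, 2.57, 3.14, 3.14, 3.14].

## Interface

Orientations are given as a unit quaternion [w, x, y, z].
In Python, from rig import bot gives the robot as it stands. Calls block until the motion is done:
- bot.move_to(position, orientation): joint-space move of the TCP to a pose.
- bot.servo_line(position, attitude=None, speed=150, until_force=None): straight line of the TCP; attitude=None keeps the orientation; speed is the mean speed in mm/s. With until_force (N) it stops when the force on the tool has changed by that much, and returns True; else False.
- bot.move_joints(angles): joint-space move.
- bot.move_gripper(opening, grip_force=None): finger opening in mm; grip_force is the grip in N (None keeps the last); returns when the fingers have stopped.
- bot.dwell(seconds).
- bot.ik(position, orientation): joint angles nearest the present ones, or None.
- bot.read_state(): the state.
- bot.read_camera(name): name is "scene" or "top" or "wrist"; returns a dict with "image" (400x640x3 uint8, blue, green, red), "depth" (400x640 float32, mm along the optical axis (not along the pixel's ray), 0 where there is no reading), "fovy" (degrees; the focal length in pixels is half the picture's height over the tangent of half this angle, whatever the lens; pixels are square), "cx", "cy" (the principal point, pixels), "eye" and "attitude" of the camera in the world; the wrist camera has in their place "mount" (4x4, takes a point from camera to tool coordinates, whose origin is the TCP and whose axes are the flange's). Camera axes: x right, y down, z forward; pixel columns grow to the right and rows downward; lengths in mm; the calibration is good to about 2 mm. A picture is of the moment at which its call begins: read the wrist's pose just before it.
A pose or a line that the arm cannot do raises bot.MotionError and nothing moves.
- bot.finish_job(): hands the job in; it is judged then, once.
The state is a dict: "clock": time; "joint_positions": joint angles; "qvel": joint speeds; "effort": joint torques, N m; "ee_pos": TCP position; "tool_rot": TCP orientation; "ft_force": force on the tool from outside, world axes, zero at the start; "moment": the same for the moment, N m; "grip_width": finger opening in mm; "grip_force": force on a finger pad.
Only numpy, scipy, OpenCV 4.12 (cv2) and the standard library are available. Lean on these libraries where they do the work, as an engineer would, in place of code of your own. Each camera call takes 0.05 s, during which the arm holds its last target. There are 200 camera calls.

## Task

A brass washer has dropped under the low stone shelf of the drain unit. Pick up the flat probe by its wooden grip, reach in under the shelf and lay its blade lightly on the pan floor, then, with the blade riding lightly on the pan all the way (a few newtons, no hard pressing or knocking on any part of the unit), sweep the washer fully out from under the shelf to lie flat on the open pan. Then lay the probe flat on the bench clear of the unit; do not touch the washer with the fingers, and leave everything else where it is.

Things in the scene. Friction and masses are not known exactly. Their poses are not given: they have to be found in the camera images.
- unit: stainless drain unit: back upstand, low stone shelf, and a drip pan under and around the shelf. Origin at mid length, 12 to 19 mm over the bench; x to its back (away from the robot), y along it, z up. The pan is dished along y: floor lowest at its drain at mid length (z = 0 to 4 mm), rising straight to each end by 2.6 degrees, but its screw feet tip it up to 2 degrees either way. Measured poses are not exact enough for it: feel.
- upstand_foot (a point): on the inner face of the back upstand at mid length, at the height of the unit's origin (115 mm behind it); axes as the unit. Upstand 76 mm high. The pan floor runs from here 175 mm forward (-x) and 190 mm to each side. Low end rims 188 mm to each side stand 8 mm over the floor; the pan's front is open, with no rim. Pan, upstand and shelf do not give.
- shelf_front (a point): middle of the shelf's front edge, at its underside, 38 mm above the unit's origin; the pan floor is 26 to 38 mm below it. The level shelf runs back from here 99 mm to the upstand and 100 mm to each side: 8 tines along x, 10 mm wide, 8 mm thick, 17 mm gaps, held by the upstand alone, an 8 mm round nosing bar along the front. Open below at the front and both ends, no legs.
- washer: plain flat brass washer, 24 mm outside, 11 mm hole, 4 mm thick, 11 to 19 g, dropped on the pan under the shelf near the back; seen from above between the tines. Origin: centre of its underside, z up.
- probe: flat probe: straight steel strip 235 x 25 x 3 mm with a dark wooden grip block on top, 0.14 to 0.23 kg, flat on the bench to one side. Origin: underside of the strip below mid grip; x along the strip to its tip, z up. Strip from x = -60 to +175 mm; block x -55 to +55 mm, 18 mm wide, z 3 to 41 mm. Balances 40 mm ahead of the origin: grip firmly.
- probe_grip (a point): middle of the probe's wooden grip, 27 mm above the underside of the strip: the point to grasp, fingers along y of the probe
- probe_tip (a point): middle of the strip's front end, on its underside, 175 mm ahead of the probe's origin
- stone_a: thin sharpening stone 25 x 100 x 12 mm lying on the shelf, loose; origin centre of its underside
- stone_b: sharpening stone 22 x 75 x 15 mm lying on the shelf, loose; origin centre of its underside
- strop: wooden strop paddle 267 x 50 x 14 mm lying on the bench, loose; blade from x = -40 to +130 mm of its origin, handle behind to x = -138 mm
- knife: kitchen knife about 300 mm long and 22 mm high lying on the bench far to the right, loose; origin in its middle, blade to its +y
- sprayer: clear bottle, 60 mm across and 160 mm tall, standing at the left of the bench; origin centre of its base
- jar: amber jar, 64 mm across and 60 mm tall, standing at the left of the bench; origin centre of its base
Not all that is in view belongs to the job. Leave any turquoise look-alike of the probe alone.

How it is judged (in metres and radians):
On the way, in this order (a step that is already met when the one before it is completed fails the run):
1. the probe is taken up off the bench (height (world z) of probe_grip above 0.06 m and contact force between the fingers and probe above 1 N), for 0.2 s.
2. the held blade lies on the pan floor, touching it, with its tip well under the shelf while the washer is still under there (x of probe_tip in the frame of unit above 0.055 m and y of probe_tip in the frame of unit between -0.1 and 0.1 m and z of probe_tip in the frame of unit below 0.017 m and contact force between probe and unit above 0.3 N and contact force between the fingers and probe above 1 N and x of washer in the frame of unit above 0.016 m and y of washer in the frame of unit between -0.1 and 0.1 m), for 0.3 s.
3. the washer is out from under the shelf, flat on the open pan, and the held blade that swept it is still riding on the pan ((x of washer in the frame of unit below 0 m or y of washer in the frame of unit above 0.115 m or y of washer in the frame of unit below -0.115 m) and z of washer in the frame of unit between -0.004 and 0.017 m and angle between washer's own z axis and vertical below 0.15 rad and contact force between probe and unit above 0.2 N and contact force between the fingers and probe above 1 N and z of probe_tip in the frame of unit below 0.017 m), for 0.2 s.
At the end, for the whole second after the job is handed in: The washer lies flat (within 8 degrees) and at rest on the pan floor, its centre at least 15 mm beyond an end of the shelf or 16 mm in front of its nosing bar; the probe lies flat on the bench itself (underside within 5 mm of it, within 3 degrees), at rest and not touching the unit ((x of washer in the frame of unit below 0 m or y of washer in the frame of unit above 0.115 m or y of washer in the frame of unit below -0.115 m) and z of washer in the frame of unit between -0.004 and 0.017 m and angle between washer's own z axis and vertical below 0.15 rad and linear speed of each of washer, probe below 0.01 m/s and height (world z) of probe below 0.005 m and angle between probe's own z axis and vertical below 0.06 rad and contact force between probe and unit below 0.05 N).
It fails at once if the probe pressed or knocked on the drain unit (pan, upstand or shelf) harder than 8 N (contact force between probe and unit above 8 N).
It fails at once if the robot itself pushed on the drain unit harder than 8 N (contact force between any of the fingers, the arm and unit above 8 N).
It fails at once if the washer touched by the fingers instead of the probe (contact force between the fingers and washer above 0.3 N).
It fails at once if a bystander shifted by more than 20 mm (distance of any of stone_a, stone_b, strop, knife, sprayer, jar from where it was at the start of the episode above 0.02 m).
It also fails if it takes over 72 s, if anything falls off the work surface, if the arm or the gripper's body presses on something with over 40 N, if the wrist force passes 120 N, or if a joint passes its speed limit or range.

## Working session

There is one attempt and no reset: what is moved stays moved. The work goes in short steps, each a Python script; the robot and the scene stay as the last script left them, time stands still between calls to the robot, and variables do not carry over. Pictures are saved under pics/ and viewed, at most 10 in all, crops included, and the job is handed in when it is done.

```bash
ls; mkdir -p pics
python3 - <<'E'
from rig import bot
import cv2,pickle
d={}
for n in ("scene","top","wrist"):
    s=bot.read_state(); c=bot.read_camera(n); c['state']=s; d[n]=c
    cv2.imwrite(f"pics/{n}0.png",c["image"])
    print(n,c["fovy"],c["cx"],c["cy"],c.get("eye"),c.get("attitude"),c.get("mount"))
pickle.dump(d,open("c0.pkl","wb"))
s=bot.read_state();print(s["clock"],s["ee_pos"],s["tool_rot"],s["ft_force"],s["grip_width"])
E
```

```text
pics
scene 53.5800727100575 316.2019020340701 200.66853839014547 [1316.72288576 -193.32090635  904.51238559] [-0.29600981  0.72772227  0.56924351 -0.24240528] None
top 54.02124768209454 317.09956876657833 199.85258766900847 [ 361.64609235  -19.55267774 1484.80045171] [-0.04195054  0.7119945  -0.69998575  0.0363859 ] None
wrist 67.29661836159359 320.92350340945785 195.49283560954333 None None [[ 1.60003180e-03 -9.62540084e-01 -2.71134703e-01  6.78833317e+01]
 [ 9.99998502e-01  1.36105498e-03  1.06942940e-03  1.50904958e+00]
 [-6.60339424e-04 -2.71136008e-01  9.62540819e-01 -1.48404046e+02]
 [ 0.00000000e+00  0.00000000e+00  0.00000000e+00  1.00000000e+00]]
0.15 [155.00039271 527.51081051 223.93923748] [-9.16697446e-05  1.42420026e-01  9.89806213e-01 -4.34896527e-04] [0.00288887 0.24758228 0.53714243] 85.47259347846415
```

View pics/top0.png

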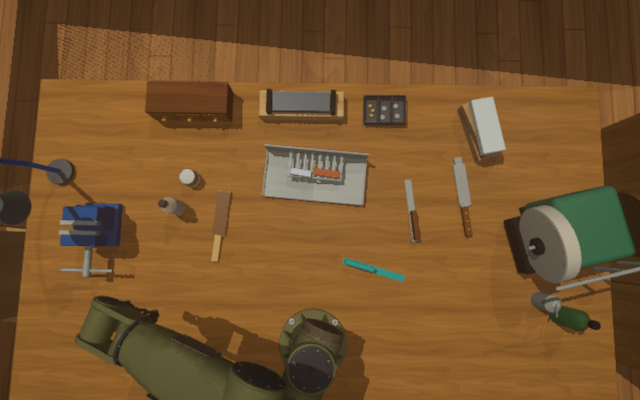

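View pics/scene0.png

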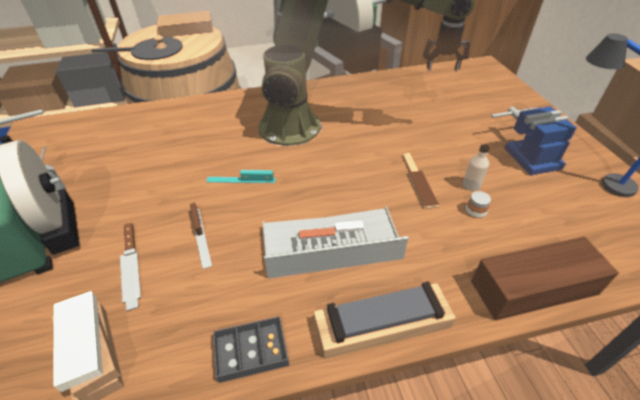

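The top view has three candidates. The turquoise look-alike is at (374,269), the knife at (462,197) is about 300 mm long, and the strip with a dark grip at (412,210) is 62 px, about 236 mm. That last one is the probe, with its tip at about (408,182). The unit is at about (316,177), open towards the robot. Next I'll take close wrist views.

```bash
cat > h.py <<'E'
import numpy as np,cv2,pickle
from scipy.spatial.transform import Rotation as R
from rig import bot
def q2R(q): return R.from_quat([q[1],q[2],q[3],q[0]]).as_matrix()
def R2q(M):
    q=R.from_matrix(M).as_quat(); return [q[3],q[0],q[1],q[2]]
def down(a):
    "tool down; tool x at world angle a"
    x=np.array([np.cos(a),np.sin(a),0]);z=np.array([0,0,-1.]);return np.c_[x,np.cross(z,x),z]
def pose(c):
    if c.get("eye") is not None: return q2R(c["attitude"]),np.array(c["eye"])
    s=c["state"];Rt=q2R(s["tool_rot"]);M=np.array(c["mount"])
    return Rt@M[:3,:3],Rt@M[:3,3]+s["ee_pos"]
def f(c): return 200/np.tan(np.radians(c["fovy"])/2)
def ray(c,u,v):
    Rm,e=pose(c);return e,Rm@np.array([(u-c["cx"])/f(c),(v-c["cy"])/f(c),1])
def onplane(c,u,v,z):
    e,d=ray(c,u,v);return e+d*(z-e[2])/d[2]
def depthpt(c,u,v):
    e,d=ray(c,u,v);return e+d*c["depth"][int(v),int(u)]
def cloud(c):
    Rm,e=pose(c);v,u=np.mgrid[:400,:640]
    d=np.stack([(u-c["cx"])/f(c),(v-c["cy"])/f(c),np.ones(u.shape)],-1)*c["depth"][...,None]
    return d@Rm.T+e
def snap(n,name):
    s=bot.read_state();c=bot.read_camera(n);c["state"]=s
    cv2.imwrite(f"pics/{name}.png",c["image"]);pickle.dump(c,open(name+".pkl","wb"));return c
E
python3 - <<'E'
from h import *
d=pickle.load(open("c0.pkl","rb"));c=d["top"]
for n,u,v in [("probe tip",408,182),("probe back",416,241),("unit BL",266,147),("unit BR",366,155),("FL",263,199),("FR",364,205)]:
    print(n,onplane(c,u,v,0 if n[0]=="p" else 15),depthpt(c,u,v))
U=onplane(c,316,172,20)
for k,(P,h) in enumerate([((U[0]+150,U[1]),260)]):
    bot.move_to([P[0],P[1],h],R2q(down(np.pi)))
    bot.dwell(.3);snap("wrist","w_unit")
print(bot.read_state()["clock"])
E
```

```text
probe tip [ 601.200848   -352.51838831    0.        ] [ 600.85413332 -352.0364772     2.14899557]
probe back [ 377.43370429 -380.68640602    0.        ] [ 377.45554589 -381.18602172   -2.05416873]
unit BL [725.54387746 192.71116023  15.        ] [714.28434848 186.14340704  60.47777278]
unit BR [ 700.36286805 -190.06751773   15.        ] [ 685.05346294 -182.36054557   81.43240652]
FL [524.97324931 197.66369971  15.        ] [526.21566554 199.3160468    3.81934905]
FR [ 508.58673306 -183.24525043   15.        ] [ 510.4171581  -185.28435263   -3.30915896]
3.3833
```

View pics/w_unit.png

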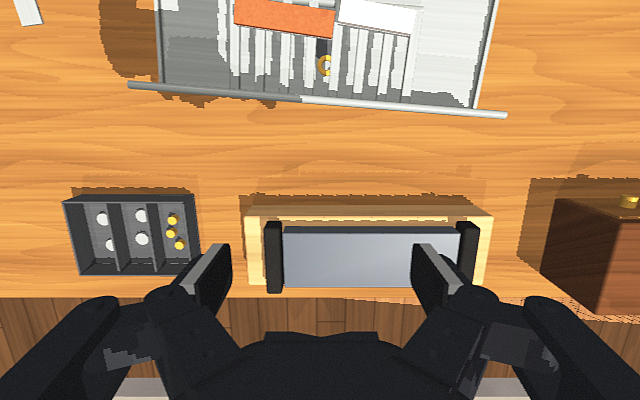

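The wrist view shows the unit at the top of the picture, with its upstand along (130,85)-(505,115). The washer, a yellow ring, shows between the tines at about (325,65). I'll take a better-centred view of the unit and then one of the probe.

Run:
```python
from h import *
s=bot.read_state();p=s["ee_pos"];print(p)
bot.move_to([p[0]-125,5,250],R2q(down(np.pi)));bot.dwell(.3);snap("wrist","w_unit2")
a=np.arctan2(28,224)
bot.move_to([640,-360,250],R2q(down(np.pi+a)));bot.dwell(.3);snap("wrist","w_probe")
print(bot.read_state()["clock"])
```

```text
[ 7.80594713e+02 -4.00444039e-01  2.60025628e+02]
6.2
```

View pics/w_unit2.png

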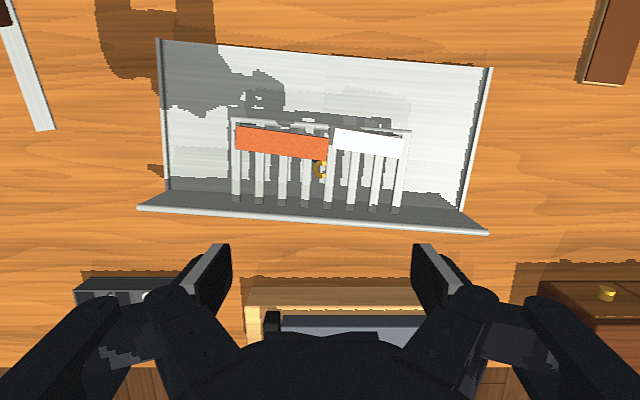

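View pics/w_probe.png

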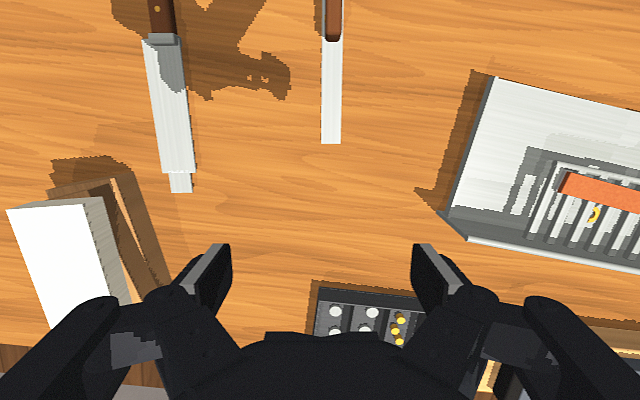

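In w_unit2 the washer is at about (319,168), just clear of the orange stone's edge. The nosing bar runs (233,120)-(410,133) and the rims are at x≈163 and x≈488. In w_probe the strip with the dark brown grip has its tip at (331,143), which confirms it as the probe, and the real knife is at (165,100). Next I'll extract the geometry and look at the grip.

Run:
```python
from h import *
c=pickle.load(open("w_unit2.pkl","rb"));P=cloud(c);im=c["image"];hsv=cv2.cvtColor(im,cv2.COLOR_BGR2HSV)
v,u=np.mgrid[:400,:640];ok=(c["depth"]>0)&(v<237)
def rect(m,n):
    q=P[m][:,:2].astype(np.float32);r=cv2.minAreaRect(q);print(n,len(q),r,"z",np.percentile(P[m][:,2],[5,50,95]).round(1));print(cv2.boxPoints(r).round(1).tolist())
box=ok&(u>130)&(u<495)&(v>30)
m=box&(P[...,2]>82);rect(m&(v>195),"upstand top")
sh=box&(u>225)&(u<415)&(v>112)&(v<200)
z=P[...,2][sh];print(np.histogram(z,bins=np.arange(0,100,4)))
ora=sh&(hsv[...,0]<12)&(hsv[...,1]>150)&(P[...,2]>40);rect(ora,"orange")
rect(sh&(P[...,2]>44)&(P[...,2]<78),"shelf")
y=sh&(hsv[...,0]>18)&(hsv[...,0]<32)&(hsv[...,1]>130);ys,xs=np.nonzero(y);print("washer px",len(xs),xs.min(),xs.max(),ys.min(),ys.max());print(np.median(P[y],0),[onplane(c,xs.mean(),ys.mean(),zz) for zz in (20,)])
# pan floor samples
for uu,vv in [(190,150),(190,60),(300,70),(400,80),(450,90),(450,180),(205,170),(320,100)]: print(uu,vv,np.median(P[vv-4:vv+5,uu-4:uu+5].reshape(-1,3),0).round(1))
# image crop
cr=cv2.resize(im[30:240,130:500],None,fx=2.1,fy=2.1,interpolation=cv2.INTER_CUBIC);cv2.imwrite("pics/crop1.png",cr)
# probe
a=np.arctan2(28,224)
bot.move_to([530,-378,280],R2q(down(np.pi+a)));bot.dwell(.3);snap("wrist","w_grip")
print(bot.read_state()["clock"])
```

```text
upstand top 2954 ((701.9633178710938, -0.985687255859375), (380.1763000488281, 8.56287670135498), 85.67198944091797) z [83.3 93.2 94.9]
[[683.2999877929688, -190.1999969482422], [691.9000244140625, -190.89999389648438], [720.5999755859375, 188.1999969482422], [712.0, 188.89999389648438]]
(array([   0,    0,    2, 1483, 5009,  892,   42,   35,   29,   18,   17,
          6,    6,  203, 4253,  697,   46, 1872, 1748,   17,    0,    0,
          0,    0]), array([ 0,  4,  8, 12, 16, 20, 24, 28, 32, 36, 40, 44, 48, 52, 56, 60, 64,
       68, 72, 76, 80, 84, 88, 92, 96]))
orange 2123 ((622.3734741210938, -35.673736572265625), (99.95062255859375, 24.955554962158203), 82.34917449951172) z [69.9 71.2 72.4]
[[603.4000244140625, -83.5], [628.0999755859375, -86.9000015258789], [641.4000244140625, 12.199999809265137], [616.7000122070312, 15.5]]
shelf 8848 ((650.279296875, -0.9578094482421875), (208.01182556152344, 99.32836151123047), 85.64913177490234) z [57.3 60.  74.7]
[[592.9000244140625, -100.9000015258789], [691.9000244140625, -108.4000015258789], [707.7000122070312, 99.0], [608.5999755859375, 106.5]]
washer px 93 314 326 161 177
[658.78814732   2.79363976  19.17714058] [array([659.24476399,   4.0771484 ,  20.        ])]
190 150 [ 635.5 -155.9   23.9]
190 60 [ 532.6 -144.    24. ]
300 70 [542.2 -18.3  16.8]
400 80 [553.2 100.3  18. ]
450 90 [564.4 159.7  20. ]
450 180 [673.8 172.5  20.6]
205 170 [ 660.8 -140.5   23. ]
320 100 [575.8   5.3  15.1]
7.0833
```

View pics/w_grip.png

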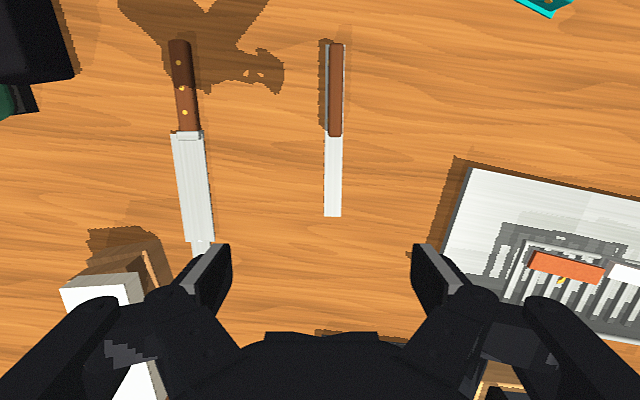

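View pics/crop1.png

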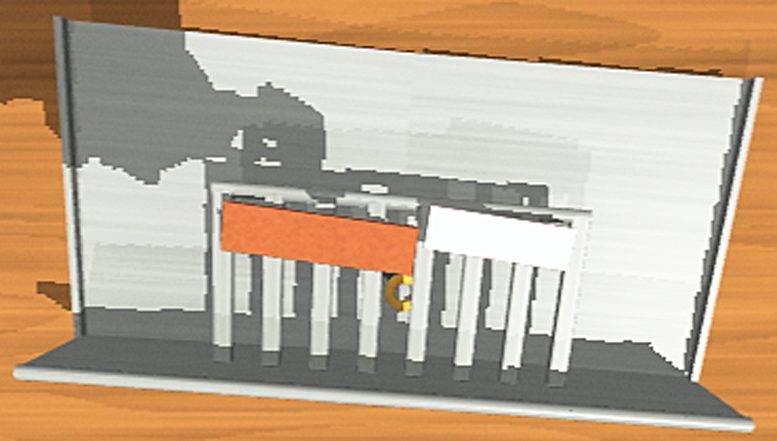

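The crop shows the washer as a C-shaped ring at crop (385–415, 275–312), with its right side hidden by a tine. That puts it near unit (74, 9). In w_grip the probe's block spans (329–343, 43–136) and the strip tip is at about (333,216). The plan is to grasp the block and lift, then sweep towards +y, where the floor slope is gentler.

Run:
```python
from h import *
c=pickle.load(open("w_grip.pkl","rb"));P=cloud(c);v,u=np.mgrid[:400,:640]
reg=(u>312)&(u<355)&(v>30)&(v<230)&(c["depth"]>0)
hsv=cv2.cvtColor(c["image"],cv2.COLOR_BGR2HSV)
m=reg&(P[...,2]>34)&(P[...,2]<50)
r=cv2.minAreaRect(P[m][:,:2].astype(np.float32));print("block",r,np.median(P[m][:,2]))
s=(reg&(hsv[...,1]<60)&(v>137)).astype(np.uint8);ys,xs=np.nonzero(s)
q=np.array([onplane(c,a,b,3) for a,b in zip(xs,ys)]);r2=cv2.minAreaRect(q[:,:2].astype(np.float32));print("strip",r2,np.median(P[s>0][:,2]))
bx=cv2.boxPoints(r2);o=bx[np.argsort(bx[:,0])];tip=o[2:].mean(0);back=o[:2].mean(0);d=tip-back;a=np.arctan2(d[1],d[0]);d/=np.linalg.norm(d)
o1=np.array(r[0]);o2=tip-175*d;print("a",np.degrees(a),"origin",o1,o2)
bc=cv2.boxPoints(r);e=max([bc[1]-bc[0],bc[2]-bc[1]],key=np.linalg.norm);e*=np.sign(e[0]);ab=np.arctan2(e[1],e[0]);print("ab",np.degrees(ab))
ok=np.linalg.norm(o1-o2)<6 and abs(a-ab)<.03 and abs(max(r[1])-110)<6
if ok:
    aa=(a+ab)/2;o=(o1+o2)/2;np.save("probe.npy",[o[0],o[1],aa]);Q=R2q(down(np.pi+aa))
    bot.move_to([o[0],o[1],130],Q);bot.servo_line([o[0],o[1],27],speed=70);bot.move_gripper(10,grip_force=110)
    s=bot.read_state();print(s["grip_width"],s["grip_force"],s["ee_pos"],s["ft_force"])
    if s["grip_width"]>14:
        bot.servo_line([o[0],o[1],110],speed=60);bot.dwell(.4);s=bot.read_state();print(s["grip_width"],s["ft_force"],s["moment"],s["clock"])
```

```text
block ((438.31756591796875, -370.0868225097656), (108.17173767089844, 18.06913948059082), 7.434129238128662) 39.53250933275575
strip ((554.5255126953125, -355.63232421875), (115.1803207397461, 25.48969268798828), 7.4201226234436035) 1.9256937194650732
a 7.4201183 origin [ 438.31756592 -370.08682251] [ 438.09882 -370.79507]
ab 7.434116
14.204002601298505 107.95437594875693 [ 438.35865734 -370.78728092   27.45503853] [-1.52903191 -1.26366943  4.60920818]
14.3188989890646 [-0.00217858  0.90049816 -1.37169033] [-0.00188635  0.0214966   0.00781398] 12.025
```

The grasp is firm and the load reads about 1.9 N. Next I'll bring the blade in under the shelf and feel for the floor.

```bash
cat >> h.py <<'E'
YU=np.radians(-4.33);OU=np.array([584.8,4.0]);CU,SU=np.cos(YU),np.sin(YU)
def u2w(x,y): return OU+np.array([CU*x-SU*y,SU*x+CU*y])
def tcp(ux,uy,z,lead=3,pitch=1.2):
    "TCP pose placing the probe tip at unit x,y and world z"
    Rp=R.from_euler("ZY",[YU+np.radians(lead),np.radians(pitch)]).as_matrix()
    return np.r_[u2w(ux,uy),z]-Rp@[175,0,-27.4],R2q(Rp@down(np.pi))
E
python3 - <<'E'
from h import *
bot.servo_line([400,-300,130],speed=200)
p,q=tcp(-25,-24,100);bot.move_to(p,q)
p,q=tcp(-25,-24,31);bot.servo_line(p,speed=100);bot.dwell(.3);print(bot.read_state()["ft_force"])
snap("scene","s_pre");c=snap("top","t_pre")
im=pickle.load(open("s_pre.pkl","rb"))["image"][160:300,230:430];cv2.imwrite("pics/s_prec.png",cv2.resize(im,None,fx=3.5,fy=3.5))
P=cloud(c);t=u2w(-55,-26);m=(np.abs(P[...,0]-t[0])<30)&(np.abs(P[...,1]-t[1])<8)
b=P[m];A=np.c_[b[:,0]-t[0],np.ones(len(b))];print("blade top fit slope,z",np.linalg.lstsq(A,b[:,2],rcond=None)[0],len(b),b[:,2].std(), bot.read_state()["clock"])
E
```

```text
[-0.62591507  0.90790376 -1.60530018]
blade top fit slope,z [-0.0419917  33.34046614] 75 3.2063054240412434 14.9417
```

View pics/s_prec.png

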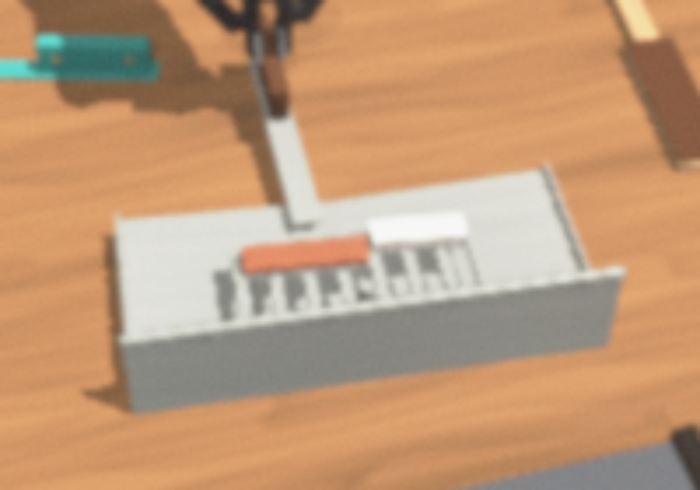

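The blade sits just over the pan's front, with its tip at crop (300,225) ahead of the nosing. Its height agrees with the plan, at about 33 mm. Now I'll enter and feel.

Run:
```python
from h import *
p,q=tcp(96,-24,31)
h=bot.servo_line(p,speed=50,until_force=3);print("in",h,bot.read_state()["ee_pos"],p)
if not h:
    bot.dwell(.4);F=np.mean([(bot.dwell(.02),bot.read_state()["ft_force"])[1] for _ in range(5)],0);print("base",F);np.save("base.npy",F)
    p,q=tcp(96,-24,9);h=bot.servo_line(p,speed=8,until_force=1.0);e=bot.read_state()["ee_pos"]
    print("touch",h,"tip z",31+e[2]-tcp(96,-24,31)[0][2])
    for i in range(3):
        bot.dwell(.15);s=bot.read_state();print(s["ft_force"]-F,s["ee_pos"]);
print(bot.read_state()["clock"])
```

```text
in False [504.28245597 -23.11759946  62.07636887] [504.37315461 -23.13189917  62.05891421]
base [ 0.42028486  0.04870504 -1.1021691 ]
touch True tip z 15.919343564372767
[0.63878511 1.19443385 0.91864485] [504.03627981 -23.11761756  46.92087585]
[ 0.29137051 -0.08544373  0.33983395] [503.95578085 -23.07905314  46.8791189 ]
[ 0.11732628 -1.02631808  0.55826612] [503.9376187  -23.06008735  46.88316981]
20.1583
```

```bash
cat >> h.py <<'E'
def avg(n=12): 
    return np.mean([(bot.dwell(.02),bot.read_state()["ft_force"])[1] for _ in range(n)],0)
E
python3 - <<'E'
from h import *
F=np.load("base.npy");p=tcp(96,-24,31)[0]
x=[(bot.dwell(.02),bot.read_state()["ft_force"]-F)[1] for _ in range(20)];print(np.mean(x,0),np.std(x,0))
z=15.9
for i in range(5):
    z-=.25;bot.servo_line(tcp(96,-24,z)[0],speed=10);bot.dwell(.1);a=avg()-F;print(round(z,2),a.round(2),bot.read_state()["ee_pos"][2]-p[2]+31)
    if a[2]>1.9:break
print(bot.read_state()["clock"])
E
```

```text
[ 0.09690676 -0.13787039  0.71475848] [0.71908381 0.41127905 0.41290872]
15.65 [-1.18  0.08  1.16] 15.661308635629716
15.4 [-1.15  0.05  1.16] 15.389915334578788
15.15 [-0.8  -0.11  1.19] 15.157486206760652
14.9 [-1.2  -0.07  1.54] 14.900687609149976
14.65 [-3.02  0.82  5.7 ] 14.752532249990082
23.2417
```

The last step turned stiff because the heel touched. I'll back off and add a little tip-down pitch so that only the tip rides.

Run:
```python
from h import *
F=np.load("base.npy")
bot.servo_line(tcp(96,-24,15.4)[0],speed=10);bot.dwell(.1);print((avg()-F).round(2))
p,q=tcp(96,-24,15.8,pitch=2.2);bot.servo_line(p,q,speed=10);bot.dwell(.1);a=avg()-F;print(a.round(2))
z=15.8
while a[2]<1.3 and z>14:
    z-=.2;bot.servo_line(tcp(96,-24,z,pitch=2.2)[0],speed=10);bot.dwell(.08);a=avg()-F;print(round(z,2),a.round(2))
print(bot.read_state()["clock"])
```

```text
[0.18 0.12 0.74]
[0.2  0.14 0.56]
15.6 [-0.57  0.11  0.85]
15.4 [-0.94 -0.04  0.87]
15.2 [-1.16 -0.02  0.86]
15.0 [-0.91  0.26  1.28]
14.8 [-0.98  0.26  1.35]
27.2583
```

```bash
cat > sweep.py <<'E'
from h import *
import sys
F=np.load("base.npy");y,z,yend=map(float,sys.argv[1:4]);fz=1.3;flip=0
while y<yend:
    st=min(5,yend-y);y+=st
    ff=st*(-.04 if y<-3 else .03)
    z+=ff+np.clip(.35*(fz-1.6),-.4,.6)
    bot.servo_line(tcp(96,y,z,pitch=2.2)[0],speed=16);a=avg(5)-F;fz=a[2]
    print(round(y,1),round(z,2),a.round(1))
    if fz>4: z+=.5;bot.servo_line(tcp(96,y,z,pitch=2.2)[0],speed=20)
    if abs(a[1])>4 or abs(a[0])>5: print("lateral stop");break
print(bot.read_state()["clock"])
E
python3 sweep.py -24 14.8 31
python3 - <<'E'
from h import *
c=snap("top","t_mid");hsv=cv2.cvtColor(c["image"],cv2.COLOR_BGR2HSV)
m=(hsv[...,0]>18)&(hsv[...,0]<32)&(hsv[...,1]>110);m[:150]=0;m[200:]=0;m[:,:270]=0;m[:,362:]=0
ys,xs=np.nonzero(m)
print(len(xs))
if len(xs): w=onplane(c,xs.mean(),ys.mean(),20)[:2]-OU;print(CU*w[0]+SU*w[1],-SU*w[0]+CU*w[1],xs,ys)
E
```

```text
-19.0 14.5 [-0.1  0.   1. ]
-14.0 14.09 [-0.7 -0.2  1. ]
-9.0 13.67 [-0.5 -0.4  1.4]
-4.0 13.39 [-0.3 -0.1  0.7]
1.0 13.21 [-0.5 -0.5  1.3]
6.0 13.23 [-0.1  0.3  1.3]
11.0 13.26 [-0.3 -0.4  1.1]
16.0 13.26 [-0.4 -0.7  0.9]
21.0 13.15 [ 0.  -0.4  1.2]
26.0 13.15 [-0.3 -0.5  1.1]
31.0 13.13 [-0.2 -0.5  1.3]
33.3083
8
-12.721782504194657 83.90009006100244 [300 300 302 290 288 284 285 288] [164 165 166 193 197 199 199 199]
```

```bash
python3 - <<'E'
from h import *
c=pickle.load(open("t_mid.pkl","rb"));w=onplane(c,300.7,165,19)[:2]-OU;print("washer",CU*w[0]+SU*w[1],-SU*w[0]+CU*w[1],"expect y",31+23.3)
E
python3 sweep.py 31 13.13 108
python3 - <<'E'
from h import *
bot.dwell(.2);F=np.load("base.npy");print("hold",(avg()-F).round(2))
c=snap("top","t_end");hsv=cv2.cvtColor(c["image"],cv2.COLOR_BGR2HSV)
m=(hsv[...,0]>18)&(hsv[...,0]<32)&(hsv[...,1]>90);m[:150]=0;m[190:]=0;m[:,272:]=0+m[:,272:];m[:,:268]=0;m[:,362:]=0
ys,xs=np.nonzero(m);print(list(zip(xs,ys)))
if len(xs): w=onplane(c,np.median(xs),np.median(ys),20)[:2]-OU;print(CU*w[0]+SU*w[1],-SU*w[0]+CU*w[1])
cv2.imwrite("pics/t_endc.png",cv2.resize(c["image"][135:215,250:380],None,fx=6,fy=6,interpolation=cv2.INTER_CUBIC))
print(bot.read_state()["clock"])
E
```

```text
washer 67.73028304927294 59.29922720191907 expect y 54.3
36.0 13.18 [-0.2 -0.6  1.5]
41.0 13.29 [-0.1 -0.6  1.5]
46.0 13.4 [-0.  -0.6  1.3]
51.0 13.44 [ 0.1 -0.5  1.5]
56.0 13.55 [ 0.3 -0.4  1.5]
61.0 13.67 [-0.1 -0.3  1.2]
66.0 13.68 [-0.3 -0.3  1.4]
71.0 13.76 [-0.4 -0.5  1.5]
76.0 13.86 [-0.2  0.3  1.2]
81.0 13.88 [-0.3 -0.4  1.1]
86.0 13.87 [ 0.  -0.5  1.5]
91.0 13.99 [-0.4 -0.5  1.7]
96.0 14.19 [-0.2 -0.3  1.9]
101.0 14.46 [-0.1 -0.5  1.8]
106.0 14.69 [-0.2 -0.1  1.6]
108.0 14.75 [-0.2 -1.   1.3]
41.9667
hold [-0.4  -0.35  1.33]
[(np.int64(281), np.int64(160)), (np.int64(282), np.int64(160)), (np.int64(283), np.int64(160)), (np.int64(284), np.int64(160)), (np.int64(280), np.int64(161)), (np.int64(281), np.int64(161)), (np.int64(282), np.int64(161)), (np.int64(283), np.int64(161)), (np.int64(284), np.int64(161)), (np.int64(285), np.int64(161)), (np.int64(280), np.int64(162)), (np.int64(281), np.int64(162)), (np.int64(284), np.int64(162)), (np.int64(285), np.int64(162)), (np.int64(280), np.int64(163)), (np.int64(281), np.int64(163)), (np.int64(284), np.int64(163)), (np.int64(285),
[... 10754 characters left out ...]
p.int64(189)), (np.int64(278), np.int64(189)), (np.int64(279), np.int64(189)), (np.int64(280), np.int64(189)), (np.int64(281), np.int64(189)), (np.int64(282), np.int64(189)), (np.int64(283), np.int64(189)), (np.int64(284), np.int64(189)), (np.int64(285), np.int64(189)), (np.int64(286), np.int64(189)), (np.int64(287), np.int64(189)), (np.int64(288), np.int64(189)), (np.int64(289), np.int64(189)), (np.int64(290), np.int64(189)), (np.int64(291), np.int64(189)), (np.int64(292), np.int64(189)), (np.int64(293), np.int64(189)), (np.int64(294), np.int64(189)), (np.int64(295), np.int64(189)), (np.int64(296), np.int64(189)), (np.int64(297), np.int64(189))]
-7.343593169030919 119.09311661878111
42.4167
```

View pics/t_endc.png

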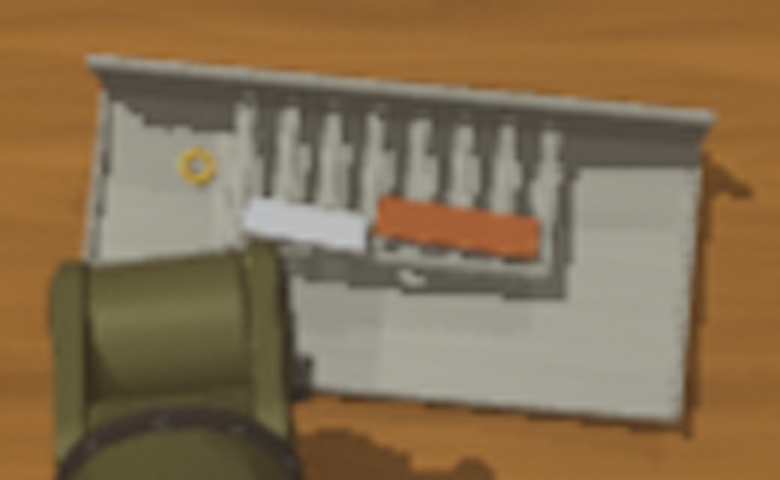

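The washer ring at crop (197,166) lies on the open pan, clear of the shelf's end tine at crop x≈245. That is unit y≈127. The blade is still riding at 1.3 N. Now I'll withdraw and lay the probe back on the bench.

Run:
```python
from h import *
L=lambda x,y,z,s:bot.servo_line(tcp(x,y,z,pitch=2.2)[0],speed=s)
L(96,100,15.5,20);L(96,98,24,40);L(-90,98,27,90);L(-90,98,110,120)
bot.move_to([400,-300,130],R2q(down(np.pi+.06)))
o=np.load("probe.npy");Q=R2q(down(np.pi+o[2]))
bot.move_to([o[0],o[1],100],Q);bot.servo_line([o[0],o[1],38],speed=60);bot.dwell(.2)
h=bot.servo_line([o[0],o[1],27],speed=10,until_force=3);print(h,bot.read_state()["ee_pos"],bot.read_state()["clock"])
bot.move_gripper(60);bot.servo_line([o[0],o[1],130],speed=120)
bot.move_to([o[0]+60,o[1],260],Q);bot.dwell(.2)
c=snap("wrist","w_fin");t=snap("top","t_fin");s=bot.read_state()
P=cloud(c);hsv=cv2.cvtColor(c["image"],cv2.COLOR_BGR2HSV);v,u=np.mgrid[:400,:640]
pd=np.linalg.norm(P[...,:2]-o[:2],axis=-1)
m=(pd<80)&(P[...,2]>30)&(P[...,2]<60)&(c["depth"]>0)&(v<240);print("block",cv2.minAreaRect(P[m][:,:2].astype(np.float32)),np.percentile(P[m][:,2],[5,50,95]))
d=np.array([np.cos(o[2]),np.sin(o[2])])
for x in (80,120,160):
    k=(np.linalg.norm(P[...,:2]-(o[:2]+x*d),axis=-1)<8);print(x,np.median(P[k][:,2]))
cv2.imwrite("pics/fin.png",np.vstack([cv2.resize(t["image"][130:290,230:440],(630,480))]));print(s["clock"],s["grip_width"])
```

```text
True [ 438.15827911 -370.52820664   27.44496234] 50.7333
block ((438.8565673828125, -369.7801513671875), (109.06206512451172, 17.61985206604004), 7.387977600097656) [36.65436841 39.5564696  40.90083468]
80 1.8339905542076735
120 1.8499576428018827
160 1.6626743130942145
53.175 59.71868597354552
```

View pics/fin.png

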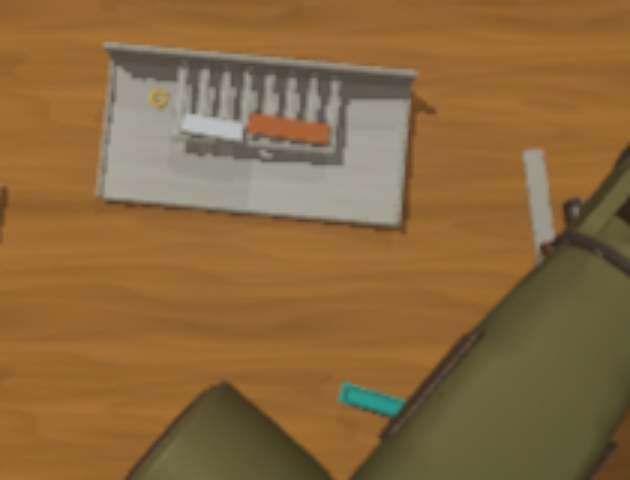

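The washer at (158,98) lies on the open pan. The probe is flat on the bench, the stones have not moved, and I'm handing in.

```bash
python3 -c "
from rig import bot
print(bot.finish_job())"
```

```text
the job is handed in; nothing more can be done
None
```

The job is handed in at about 53 s of the 72 s allowed: the washer lies on the open pan about 27 mm past the left end of the shelf, and the probe is flat on the bench where it started; no verdict came back.

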